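Set up the colour comparison and present the sample tube

TASK

First complete the row of reference bottles in front of the white screen: stand the stray amber bottle upright on the empty round pad, in line with the other two, and let go of it. Then draw the one long capped tube out of the tube block and hold it over the middle of the row, its lower end a few centimetres above the bottle tops, slanted about halfway between upright and lying, cap end up, leaning sideways along the row (to either side, not towards or away from the screen). Finish while still holding it there, touching nothing else; leave the short tubes and the other glassware alone.

Things in the scene. Friction and masses are not known exactly. Their poses are not given: they have to be found in the camera images.
- screen: White screen: upright plate 250 mm long (its y), 80 high, 5 thick, fixed, on the left or right half of the worktop. Origin: on the worktop at the middle place of the row; the plate's front face is 55 mm from it along +x (x from row to plate, y along the row, z up). The row has three places, at about y = -75, 0, +75 mm: one holds the pad, two hold bottles.
- pad: Flat round white plastic pad, 44 mm in diameter, 1.5 mm thick, fixed, marking the empty place of the row (any of the three). Origin: centre of its underside on the worktop.
- bottle_a: Amber reagent bottle with black screw cap, 35 mm in diameter, 82 mm high (body to 71 mm, cap 21 mm in diameter above), 50 to 100 g. Origin: centre of its underside, z up. Of the three like bottles two stand in front of the screen; one, the stray (any of the three), stands apart between screen and tube block.
- bottle_b: Amber reagent bottle with black screw cap, 35 mm in diameter, 82 mm high (body to 71 mm, cap 21 mm in diameter above), 50 to 100 g. Origin: centre of its underside, z up. Of the three like bottles two stand in front of the screen; one, the stray (any of the three), stands apart between screen and tube block.
- bottle_c: Amber reagent bottle with black screw cap, 35 mm in diameter, 82 mm high (body to 71 mm, cap 21 mm in diameter above), 50 to 100 g. Origin: centre of its underside, z up. Of the three like bottles two stand in front of the screen; one, the stray (any of the three), stands apart between screen and tube block.
- rack: Grey plastic tube block, 70 x 220 mm (x, y), top 55 mm above the worktop, fixed, on the other half from the screen. Four round 22 mm holes in line at y = -75, -25, 25, 75 mm, 45 mm deep (bottoms 10 mm above the worktop); three hold tubes, the one at y = +25 mm is empty. Origin: under its centre, on the worktop.
- long_tube: The long capped amber tube, standing loosely in one of the holes of the block (which one varies): 20 mm in diameter, 150 mm long in all, the top 16 mm being a black cap of 24 mm; its top stands 160 mm above the worktop, about 55 mm higher than the short ones. 30 to 55 g. Origin: centre of its lower end, z towards the cap.
- tube_middle (a point): Middle of the long tube: on its axis, 75 mm from its lower end.
- short_tube_1: Short capped amber tube (20 mm in diameter, cap 24 mm, 95 mm high in all) standing in another hole of the block; its top is 105 mm above the worktop. Leave it there. Origin: centre of its underside, z towards the cap.
- short_tube_2: Short capped amber tube (20 mm in diameter, cap 24 mm, 95 mm high in all) standing in another hole of the block; its top is 105 mm above the worktop. Leave it there. Origin: centre of its underside, z towards the cap.
- small_beaker: Bystander: small glass beaker standing upside down, 47 mm wide, 56 mm high, near the front edge. Leave it alone. Origin: centre of its underside.
- flask: Bystander: small conical flask, 52 mm wide, 88 mm high, behind the work, between the machines. Leave it alone. Origin: centre of its underside.
- white_bottle: Bystander: white plastic bottle, 64 mm wide, 131 mm high, at the right side. Leave it alone. Origin: centre of its underside.
Things that resemble listed ones, but are neither listed nor needed, are in the scene too. Leave any purple look-alike of the short_tube_1 alone.

How it is judged:
On the way, in this order (a step that is already met when the one before it is completed fails the run):
1. the row is complete: three bottles upright and still in line before the screen, one of them on the pad, all released (horizontal distance between any of bottle_a, bottle_b, bottle_c and pad below 0.012 m and x of bottle_a in the frame of screen between -0.015 and 0.015 m and y of bottle_a in the frame of screen between -0.095 and 0.095 m and angle between each of bottle_a, bottle_b, bottle_c's own z axis and vertical below 0.15 rad and height (world z) of each of bottle_a, bottle_b, bottle_c below 0.008 m and linear speed of each of bottle_a, bottle_b, bottle_c below 0.03 m/s and contact force between each of bottle_a, bottle_b, bottle_c and the fingers below 0.2 N and horizontal distance between bottle_a and bottle_b above 0.058 m and x of bottle_b in the frame of screen between -0.015 and 0.015 m and y of bottle_b in the frame of screen between -0.095 and 0.095 m and horizontal distance between bottle_b and bottle_c above 0.058 m and x of bottle_c in the frame of screen between -0.015 and 0.015 m and y of bottle_c in the frame of screen between -0.095 and 0.095 m and horizontal distance between bottle_c and bottle_a above 0.058 m), for 0.3 s.
2. the long tube is drawn out of its hole, held by the fingers (height (world z) of long_tube above 0.06 m and contact force between long_tube and the fingers above 0.5 N), for 0.1 s.
At the end, for the whole second after the job is handed in: Bottles upright, released, still, within 15 mm of the row line, 58 mm or more apart, one within 12 mm of the pad centre. Long tube held still, touching only the fingers, cap up, 29-61 deg from upright, within 21 deg of the screen plane, middle within 60 mm of the row middle, lower end 95-260 mm up (all of step 1 and angle between long_tube's own z axis and vertical between 0.5 and 1.07 rad and angle between the z axis of long_tube and the x axis of screen, either way round above 1.2 rad and height (world z) of long_tube between 0.095 and 0.26 m and horizontal distance between tube_middle and screen below 0.06 m and contact force between long_tube and the fingers above 0.5 N and linear speed of long_tube below 0.05 m/s and angular speed of long_tube below 0.3 rad/s and contact force between long_tube and bottle_a below 0.2 N and contact force between long_tube and bottle_b below 0.2 N and contact force between long_tube and bottle_c below 0.2 N and contact force between long_tube and screen below 0.2 N and contact force between long_tube and short_tube_1 below 0.2 N and contact force between long_tube and short_tube_2 below 0.2 N); the arm keeps its last pose, push and grip.
It fails at once if a bottle is knocked over (angle between any of bottle_a, bottle_b, bottle_c's own z axis and vertical above 0.7 rad).
It fails at once if a short tube is pulled out or displaced (distance of any of short_tube_1, short_tube_2 from where it was at the start of the episode above 0.03 m).
It fails at once if a bystander is pushed away (distance of any of small_beaker, flask, white_bottle from where it was at the start of the episode above 0.03 m).
It also fails if it takes over 54 s, if anything falls off the work surface, if the arm or the gripper's body presses on something with over 40 N, if the wrist force passes 120 N, or if a joint passes its speed limit or range.

ROBOT

A 6-joint arm with a two-finger parallel gripper is mounted at the origin on a cart in front of the work surface, level with it; the furniture and walls round the work are solid. World frame = base frame: x ahead of the robot, y to its left, z up, the work surface at z = 0. Lengths are in m, angles in rad, forces in N, time in s.
With the tool pointing down it reaches from about 0.35 to 0.875 m from the base axis. Payload 4.2 kg.
Tool frame: the origin (TCP) lies between the finger pads; the fingertips stand 25 mm ahead of it and the grasp point (between the pads) lies 6 mm ahead of it (bot.nose_length is the distance from the TCP to the fingertips, in m); z points along the fingers, y is the line along which they close (so a half turn about z gives the same grasp; the last joint's range is limited). The gripper opens to 85 mm and grips with 20 to 120 N. Pads are 22 mm wide; open, the fingers measure 114 mm over their backs; the gripper's body (76 mm by 85 mm) begins 54 mm behind the grasp point. The pads swing forward as they close: fully open they stand 13 mm farther back than shut.
Start: joints at [0.259, 0.385, 0.008, 0, -1.194, -0.259], TCP at [0.625, 0, 0.219] pointing down, gripper open.
Joint ranges: [-3.14, 3.14], [-1.21, 2.06], [-1.07, 1.41], [-3.16, 2.05], [-2.99, -0.16], [-3.1, 3.1]. Speed limits (rad/s): [2.79, 2.79, 3.14, 3.14, 3.14, 3.14].

INTERFACE

Orientations are given as a rotation vector (axis times angle).
In Python, from cell import bot gives the robot as it stands. Calls block until the motion is done:
- bot.reach(position, orientation): joint-space move of the TCP to a pose.
- bot.move_linear(position, rot=None, vel=0.15, guard=None): straight line of the TCP; rot=None keeps the orientation; vel is the mean speed in m/s. With guard (N) it stops when the force on the tool has changed by that much, and returns True; else False.
- bot.move_joints(angles): joint-space move.
- bot.set_gripper(opening): finger opening in m; the grip force is fixed at half the most; returns when the fingers have stopped.
- bot.hold(seconds).
- bot.inverse_kinematics(position, orientation): joint angles nearest the present ones, or None.
- bot.sense(): the state.
- bot.capture(name): name is "scene" or "side" or "wrist"; returns the picture (480x640x3 uint8, blue, green, red); there is no depth.
- bot.camera_params(name): a dict with "camera_matrix" (3x3 intrinsics, pixels), "k1" (the pictures are not rectified: a ray, as slopes to the right and down, at radius r is drawn at 1 + k1 r^2 times it, then the intrinsics apply), "rvec" (rotation vector, rad) and "tvec" (3), from world to camera coordinates, as OpenCV has them. Camera axes: x right, y down, z forward; pixel columns grow to the right and rows downward; lengths in m; the calibration is good to about 2 mm. A picture is of the moment at which its call begins: read the wrist's pose just before it. camera_params takes no time and is no camera call; for the wrist camera it gives the pose at the moment of the call.
A pose or a line that the arm cannot do raises bot.PlanningError and nothing moves.
- bot.job_done(): hands the job in; it is judged then, once.
The state is a dict: "time": time; "joints": joint angles; "qd": joint speeds; "tau": joint torques, N m; "ee_pos": TCP position; "ee_rot": TCP orientation; "force": force on the tool from outside, world axes, zero at the start; "moment": the same for the moment, N m; "opening": finger opening in m; "gripper_force": force on a finger pad.
Only numpy, scipy, OpenCV 4.12 (cv2) and the standard library are available. Lean on these libraries where they do the work, as an engineer would, in place of code of your own. Each camera call takes 0.05 s, during which the arm holds its last target. There are 200 camera calls.

## Working session

There is one attempt and no reset: what is moved stays moved. The work goes in short steps, each a Python script; the robot and the scene stay as the last script left them, time stands still between calls to the robot, and variables do not carry over. Pictures are saved under pics/ and viewed, at most 14 in all, crops included, and the job is handed in when it is done.

```bash
mkdir -p pics; ls; python3 - <<'E'
from cell import bot
import cv2
for n in("scene","side"):
    cv2.imwrite(f"pics/{n}.png",bot.capture(n)); p=bot.camera_params(n); print(n,p)
E
```

```text
pics
scene {'camera_matrix': array([[481.03533236,   0.        , 320.53876573],
       [  0.        , 481.03533236, 238.15585375],
       [  0.        ,   0.        ,   1.        ]]), 'k1': -0.1162045044818344, 'rvec': array([ 1.24168781, -2.37900906,  0.84797316]), 'tvec': array([0.18283985, 0.42170979, 0.958701  ])}
side {'camera_matrix': array([[617.11972878,   0.        , 315.46849387],
       [  0.        , 617.11972878, 234.39529103],
       [  0.        ,   0.        ,   1.        ]]), 'k1': -0.0737509127950709, 'rvec': array([ 1.95444694, -0.5451948 ,  0.37913274]), 'tvec': array([-0.47019164,  0.13007554,  1.59554628])}
```

View pics/scene.png

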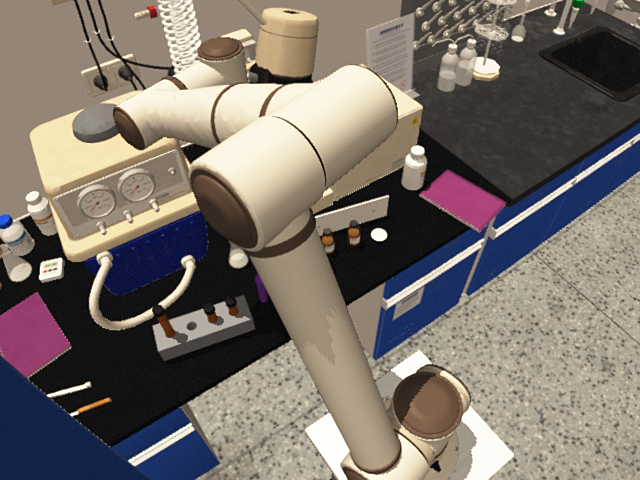

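View pics/side.png

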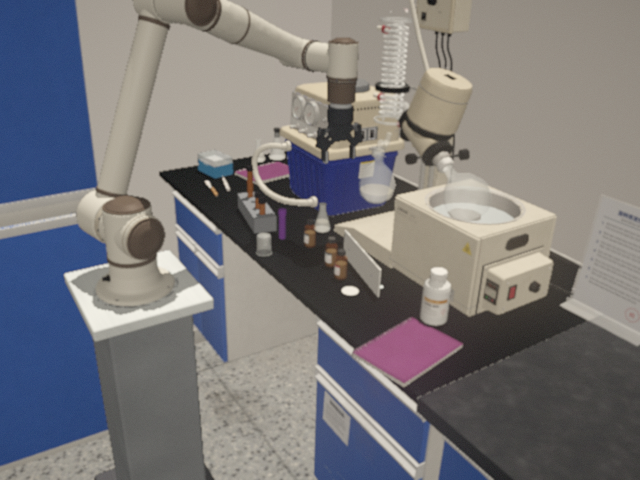

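The scene view shows the pad at (379,235), two row bottles at (328,240) and (354,233), and the block with the long tube at (165,320). In the side view the stray bottle is at (309,235), a purple decoy at (282,222), the flask at (323,218) and the beaker at (264,243).

```bash
cat > h.py <<'E'
from cell import bot
import cv2, numpy as np
from scipy.spatial.transform import Rotation as R
def ray(p,uv):
    K=p["camera_matrix"]; k=p["k1"]
    d=np.array([k,0,0,0,0.])
    q=cv2.undistortPointsIter(np.array([[uv]],float),K,d,None,None,(3,50,1e-10))[0,0]
    M=R.from_rotvec(p["rvec"]).as_matrix()
    return -M.T@p["tvec"], M.T@np.array([q[0],q[1],1.])
def onplane(p,uv,z=0.):
    c,d=ray(p,uv); return c+d*(z-c[2])/d[2]
def two(pa,ua,pb,ub):
    (a,d),(b,e)=ray(pa,ua),ray(pb,ub)
    s=np.linalg.lstsq(np.c_[d,-e],b-a,rcond=None)[0]
    P,Q=a+d*s[0],b+e*s[1]; return (P+Q)/2,np.linalg.norm(P-Q)
def proj(p,X):
    d=np.array([p["k1"],0,0,0,0.])
    return cv2.projectPoints(np.array([X],float),p["rvec"],p["tvec"],p["camera_matrix"],d)[0][0,0]
E
python3 - <<'E'
from h import *
np.set_printoptions(precision=3,suppress=True)
S,D=[bot.camera_params(n) for n in("scene","side")]
print("pad",onplane(S,(379,235),.0015),onplane(D,(350,291),.0015))
print("caps row",onplane(S,(328,233),.082),onplane(S,(354,225),.082),onplane(D,(331,240),.082),onplane(D,(341,254),.082))
print("stray cap",onplane(D,(309,226),.082),"flask base",onplane(D,(323,230)),"beaker base",onplane(D,(264,253)))
print("purple base",onplane(D,(282,238)), "white",onplane(D,(435,322)))
print("rack corners scene",[onplane(S,u,.055) for u in((153,328),(239,299),(253,319),(159,349))])
print("long top",onplane(S,(158,308),.16))
im=bot.capture("wrist");cv2.imwrite("pics/w0.png",im); print(bot.camera_params("wrist"))
b=cv2.resize(cv2.imread("pics/side.png")[150:310,180:400],None,fx=3.6,fy=3.6,interpolation=cv2.INTER_CUBIC);cv2.imwrite("pics/sidec.png",b)
E
```

```text
pad [ 0.472 -0.298  0.002] [ 0.468 -0.307  0.001]
caps row [ 0.503 -0.149  0.082] [ 0.486 -0.219  0.082] [ 0.497 -0.168  0.082] [ 0.474 -0.251  0.082]
stray cap [ 0.493 -0.06   0.082] flask base [0.612 0.047 0.   ] beaker base [ 0.377 -0.004  0.   ]
purple base [0.472 0.058 0.   ] white [ 0.562 -0.527  0.   ]
rack corners scene [array([0.52 , 0.327, 0.055]), array([0.476, 0.126, 0.055]), array([0.41 , 0.125, 0.055]), array([0.462, 0.336, 0.055])]
long top [0.486 0.297 0.16 ]
{'camera_matrix': array([[393.464,   0.   , 318.694],
       [  0.   , 393.464, 238.801],
       [  0.   ,   0.   ,   1.   ]]), 'k1': -0.011778630153613913, 'rvec': array([-0.001,  3.111,  0.421]), 'tvec': array([ 0.623, -0.034,  0.379])}
```

View pics/w0.png

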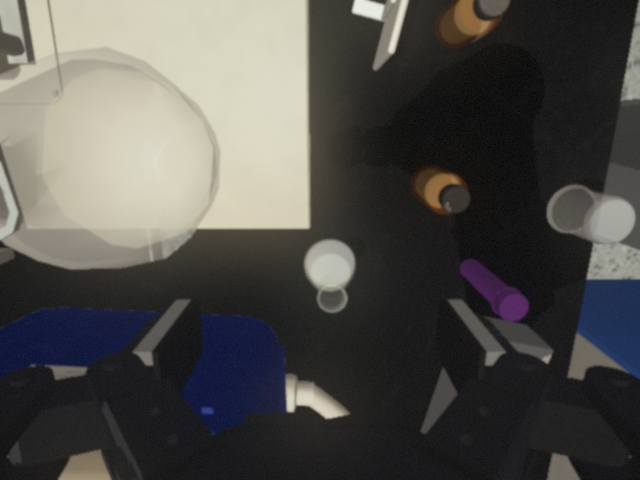

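View pics/sidec.png

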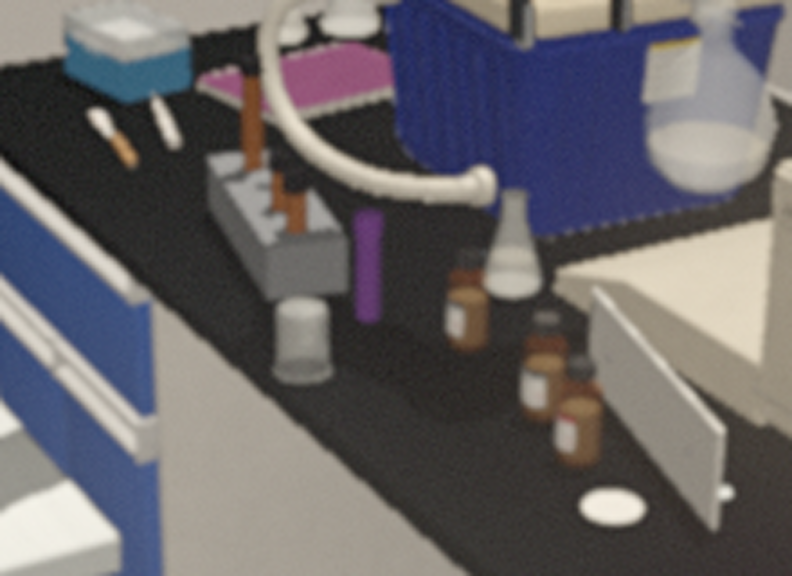

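The wrist view shows the stray's cap at (455,199), the flask at (330,268) and the purple decoy at (495,290). Next I move over to look down on the row and stray together.

```bash
python3 - <<'E'
from h import *
np.set_printoptions(precision=3,suppress=True)
p=bot.camera_params("wrist"); print("stray cap",onplane(p,(455,199),.082))
s=bot.sense(); print(s["ee_rot"],s["time"])
M=R.from_rotvec(p["rvec"]).as_matrix(); c=-M.T@p["tvec"]; print("cam",c)
print("pred",[proj(p,np.array(X)-np.array([.48-.625,-.12,.04])) for X in((.47,-.3,0),(.5,-.15,.08),(.49,-.06,.08))])
bot.reach([.48,-.12,.26],s["ee_rot"])
im=bot.capture("wrist");cv2.imwrite("pics/w1.png",im);print(bot.sense()["time"])
E
```

```text
stray cap [ 0.521 -0.018  0.082]
[ 2.22  -2.221 -0.002] 0.15
cam [ 0.624 -0.067  0.373]
pred [array([327.161,   6.244]), array([292.551, 176.248]), array([305.313, 276.674])]
0.9917
```

View pics/w1.png

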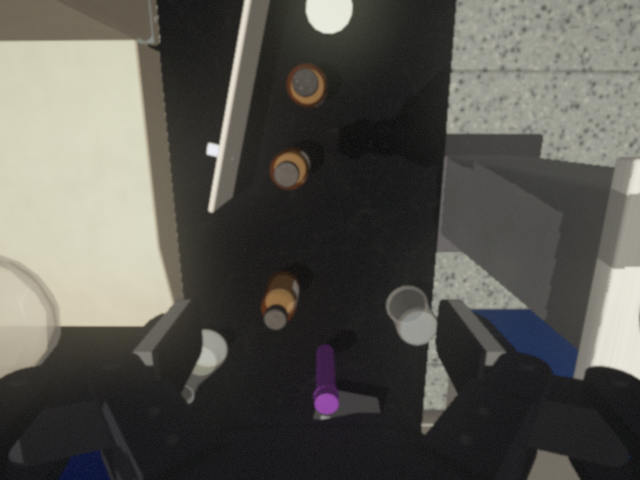

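The wrist view shows row caps at (305,82) and (287,174), the stray's cap at (275,317), and the pad at (329,12), cut off slightly by the top edge. I'll pick the stray with the closing line across the row, then look at the pad again on the way.

```bash
python3 - <<'E'
from h import *
np.set_printoptions(precision=4,suppress=True)
p=bot.camera_params("wrist")
pad,b1,b2,st=[onplane(p,u,z) for u,z in(((329,12),.0015),((305,82),.082),((287,174),.082),((275,317),.082))]
print(pad,b1,b2,st)
d=b2-pad; ang=np.arctan2(-d[0],d[1]); print("ang",ang)
r0=R.from_rotvec([2.2214,-2.2214,0]); rot=(R.from_euler("z",ang)*r0).as_rotvec()
# tool z down; grasp point 6 mm ahead, grasp height .048
x,y=st[:2]
bot.reach([x,y,.20],rot); bot.set_gripper(.065)
bot.move_linear([x,y,.054],vel=.12,guard=15)
bot.set_gripper(0.0)
s=bot.sense(); print(s["opening"],s["gripper_force"],s["ee_pos"],s["force"])
bot.move_linear([x,y,.22],vel=.15)
q=pad.copy(); q[:2]+=np.array([d[0],d[1]])/np.hypot(d[0],d[1])*.02
bot.reach([q[0],q[1],.24],rot)
s=bot.sense(); print(s["opening"],s["ee_pos"],s["force"],s["time"])
print(s["ee_pos"]); cv2.imwrite("pics/w2.png",bot.capture("wrist"))
E
```

```text
[ 0.4698 -0.2945  0.0015] [ 0.4905 -0.2236  0.082 ] [ 0.5061 -0.1513  0.082 ] [ 0.5198 -0.0198  0.082 ]
ang -0.2480473809507205
0.018268950691673648 58.15612571986094 [ 0.5203 -0.0197  0.0545] [-0.0418 -0.298   3.4422]
0.017964419719603227 [ 0.4749 -0.2745  0.2396] [ 0.1736 -0.1053 -0.603 ] 6.025
[ 0.4749 -0.2745  0.2396]
```

View pics/w2.png

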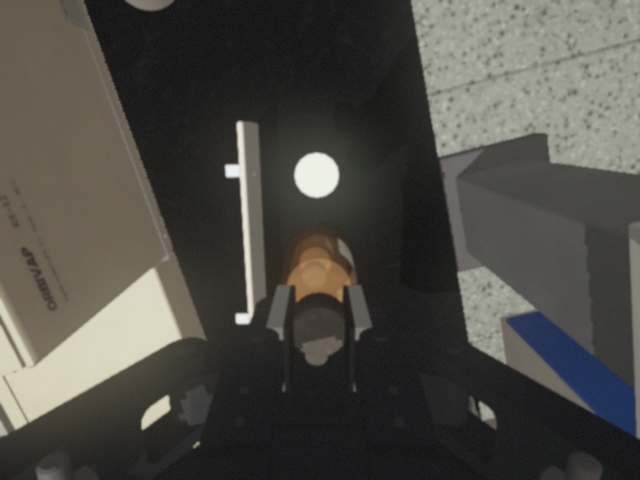

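The pad is clear at (317,175). The opening of 18 mm is too narrow for a grip on the 35 mm body, so I'll check the grasp from the side camera.

```bash
python3 - <<'E'
from h import *
np.set_printoptions(precision=4,suppress=True)
p=bot.camera_params("wrist"); im=cv2.imread("pics/w2.png")
m=(im[120:230,270:370].min(2)>180).astype(np.uint8); M=cv2.moments(m,True)
u=(M["m10"]/M["m00"]+270,M["m01"]/M["m00"]+120); print(u,onplane(p,u,.0015))
a,b=onplane(p,(241,123),.08),onplane(p,(250,318),.08); print("screen",a,b)
side=bot.capture("side"); D=bot.camera_params("side"); c=proj(D,bot.sense()["ee_pos"]); print(c)
x,y=c.astype(int); cv2.imwrite("pics/s2.png",cv2.resize(side[max(0,y-80):y+110,x-100:x+100],None,fx=3.1,fy=3.1,interpolation=cv2.INTER_CUBIC)); print(x-100,y-80)
E
```

```text
(316.1207471647765, 174.69312875250165) [ 0.4701 -0.2987  0.0015]
screen [ 0.5139 -0.3591  0.08  ] [ 0.5546 -0.1999  0.08  ]
[349.407  200.3693]
249 120
```

View pics/s2.png

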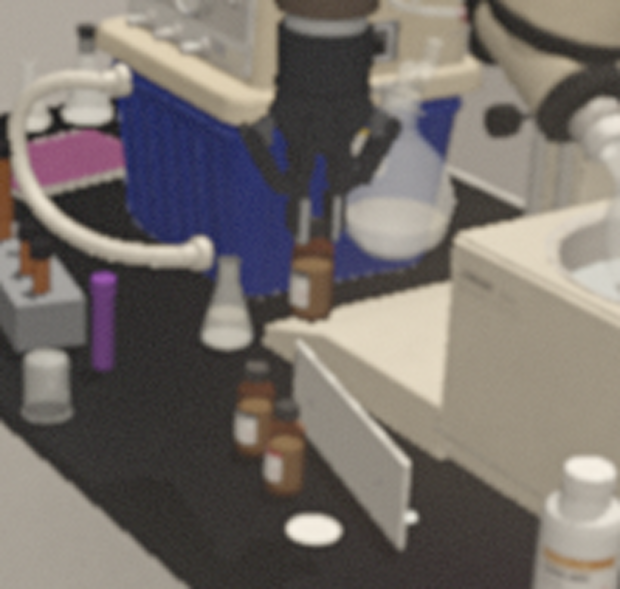

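```bash
python3 - <<'E'
from h import *
np.set_printoptions(precision=4,suppress=True)
p=bot.camera_params("wrist");D=bot.camera_params("side"); s=bot.sense(); t=s["ee_pos"]
print(bot.nose_length,s["opening"],s["gripper_force"])
for dz in(.03,.01,0,-.01,-.025,-.05,-.08):
    X=t+[0,0,dz]; print(dz,proj(p,X),(proj(D,X)-[249,120])*3.1)
im=cv2.imread("pics/w2.png"); cv2.imwrite("pics/w2c.png",cv2.resize(im[200:400,220:420],None,fx=2.9,fy=2.9,interpolation=cv2.INTER_CUBIC))
E
```

```text
0.025 0.018149813225815235 58.341833226249946
0.03 [315.702  329.7219] [313.0331 213.7602]
0.01 [316.0074 305.3282] [311.8496 237.4139]
0 [316.1338 295.2361] [311.2618 249.1448]
-0.01 [316.2465 286.2423] [310.6767 260.8121]
-0.025 [316.3943 274.4492] [309.8039 278.1946]
-0.05 [316.5967 258.3101] [308.3623 306.8522]
-0.08 [316.7868 243.1448] [306.6537 340.7309]
```

View pics/w2c.png

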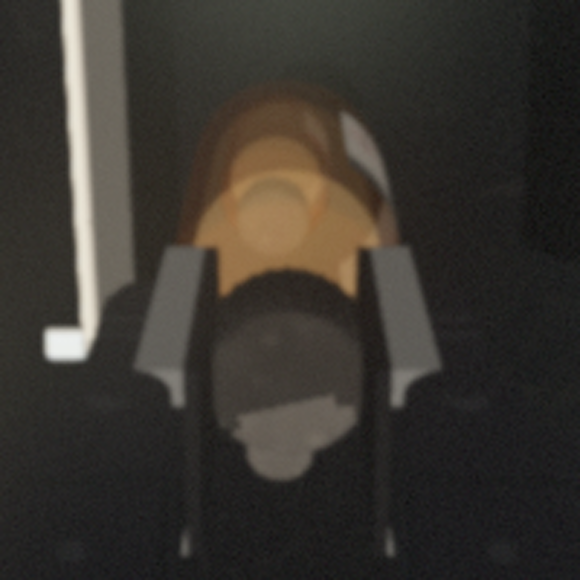

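The cap sits at TCP+30 mm and the bottle is upright and centred, so it is held at its narrow neck as planned and the base is about 54 mm below the TCP. I place it now.

```bash
python3 - <<'E'
from h import *
np.set_printoptions(precision=4,suppress=True)
x,y=.4700,-.2990
bot.move_linear([x,y,.20]); bot.move_linear([x,y,.075],vel=.15)
bot.hold(.2)
g=bot.move_linear([x,y,.0545],vel=.03,guard=5)
s=bot.sense(); print(g,s["ee_pos"],s["force"],s["opening"])
bot.set_gripper(.05); bot.hold(.3)
bot.move_linear([x,y,.21],vel=.15)
bot.reach([.486,-.205,.30],bot.sense()["ee_rot"]); bot.hold(.5)
print(bot.sense()["time"]); p=bot.camera_params("wrist")
im=bot.capture("wrist"); cv2.imwrite("pics/w3.png",im)
E
```

```text
True [ 0.4698 -0.299   0.0561] [-0.4564 -0.0463  5.0252] 0.018390110531756206
11.35
```

View pics/w3.png

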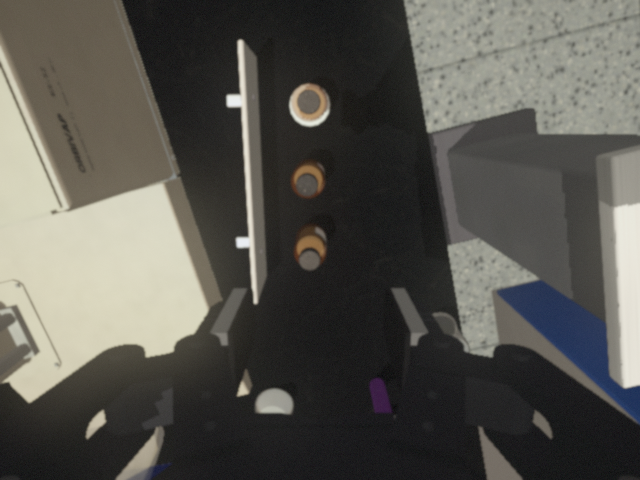

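All three bottles stand in line, caps at (310,102), (306,183) and (309,259), with the first centred on the pad. I go on to the tube block.

```bash
python3 - <<'E'
from h import *
np.set_printoptions(precision=4,suppress=True)
p=bot.camera_params("wrist")
B=[onplane(p,u,.082) for u in((310,102),(306,183),(309,259))]; print(*B)
rot=bot.sense()["ee_rot"]
bot.reach([.46,.26,.38],rot)
p=bot.camera_params("wrist"); im=bot.capture("wrist"); cv2.imwrite("pics/w4.png",im); print(bot.sense()["time"])
E
```

```text
[ 0.4686 -0.2957  0.082 ] [ 0.4905 -0.2264  0.082 ] [ 0.5068 -0.1525  0.082 ]
13.175
```

View pics/w4.png

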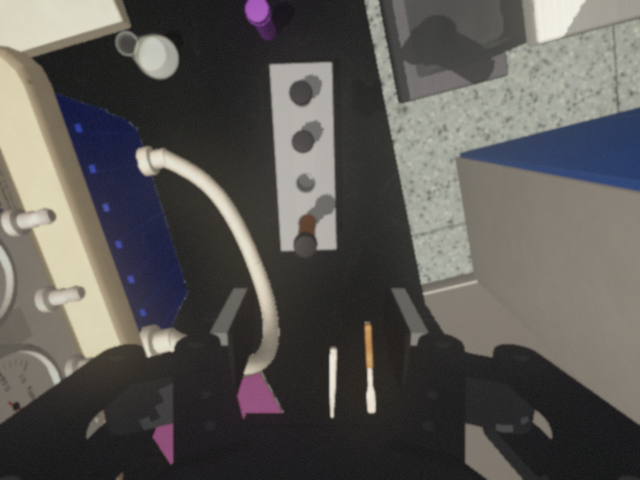

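Long tube's cap is at (305,246), the empty hole at (306,183), short tubes at (302,92) and (303,141); the hose passes about 45 px left of the tube, so I keep the opening small. Before gripping I check that the final pose can be reached.

```bash
cat >> h.py <<'E'
ROW=np.array([.4888,-.2249]); A=np.arctan2(-(.5068-.4686),(-.1525+.2957))
N=np.array([np.cos(A),np.sin(A),0]); Y=np.array([-np.sin(A),np.cos(A),0])
DOWN=R.from_euler("z",A)*R.from_rotvec([2.2214415,-2.2214415,0])
G=.115  # grasp point from tube's lower end
def final(sgn,low=.145,tilt=np.pi/4):
    u=np.cos(tilt)*np.array([0,0,1])+sgn*np.sin(tilt)*Y
    rot=R.from_rotvec(-sgn*tilt*N)*DOWN
    m=np.r_[ROW,low]+np.array([0,0,75e-3*np.cos(tilt)])
    tcp=m+u*(G-.075+.006)
    assert np.allclose(rot.apply([0,0,1]),-u,atol=1e-3)
    return tcp,rot.as_rotvec()
E
python3 - <<'E'
from h import *
np.set_printoptions(precision=4,suppress=True)
p=bot.camera_params("wrist")
t=onplane(p,(305,245.5),.16); sh=[onplane(p,u,.105) for u in((302,92),(303,141))]
print("A",A,"t",t,*sh,"empty",onplane(p,(306,183),.055)); print("hose",[onplane(p,(262,260),z) for z in(.02,.08)])
for s in(1,-1):
    P,r=final(s); print(s,P,bot.inverse_kinematics(P,r))
    print(bot.inverse_kinematics(P+[0,0,.1],r))
x,y=t[:2]; rd=DOWN.as_rotvec()
print(bot.sense()["joints"])
bot.reach([x,y,.24],rd); bot.set_gripper(.05)
p=bot.camera_params("wrist"); print("tube seen at z .24 pred",proj(p,t)); cv2.imwrite("pics/w5.png",bot.capture("wrist"))
E
```

```text
A -0.2606893180336311 t [0.4817 0.2978 0.16  ] [0.4482 0.1533 0.105 ] [0.4598 0.2009 0.105 ] empty [0.471  0.2506 0.055 ]
hose [array([0.5586, 0.3421, 0.02  ]), array([0.5452, 0.3248, 0.08  ])]
1 [ 0.4972 -0.1935  0.2306] [ 0.2558  0.3285 -0.5116  0.6987 -1.2728 -0.9184]
[ 0.2622  0.2442 -0.361   0.6643 -1.4586 -0.7713]
-1 [ 0.4804 -0.2563  0.2306] [-0.643   0.4486  0.1622 -0.7168 -1.6241  0.4706]
[-0.6462  0.3753  0.3054 -0.7356 -1.7884  0.3281]
[ 0.8172  0.149   0.0811 -0.0047 -1.5051 -1.0672]
tube seen at z .24 pred [318.1535 240.834 ]
```

View pics/w5.png

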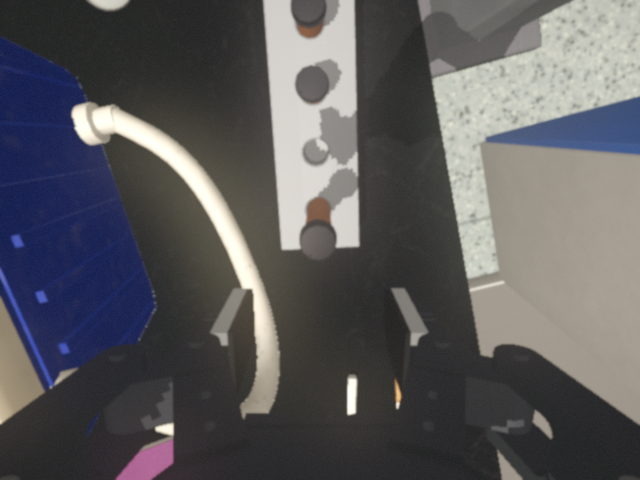

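The cap appears at (318,241), where predicted. I descend, grip, draw it out, and carry it high to the row.

```bash
python3 - <<'E'
from h import *
np.set_printoptions(precision=4,suppress=True)
x,y=.4817,.2978
g=bot.move_linear([x,y,.131],vel=.1,guard=10); print(g)
bot.set_gripper(0.)
s=bot.sense(); print(s["opening"],s["gripper_force"],s["ee_pos"],s["force"])
bot.move_linear([x,y,.29],vel=.1)
s=bot.sense(); print(s["opening"],s["force"],s["time"])
P,r=final(1,low=.145)
rd=DOWN.as_rotvec()
bot.reach([.49,.02,.36],rd)
bot.reach(P+[0,0,.10],r)
bot.move_linear(P,vel=.08); bot.hold(.5)
s=bot.sense(); print(s["opening"],s["ee_pos"],P,s["time"])
D=bot.camera_params("side"); im=bot.capture("side")
print(proj(D,np.r_[ROW,.145+.053]))
cv2.imwrite("pics/s6.png",cv2.resize(im[110:310,240:440],None,fx=3,fy=3,interpolation=cv2.INTER_CUBIC))
E
```

```text
False
0.021419347670819683 58.838866744190454 [0.4822 0.2982 0.1319] [-0.3768 -0.1155  3.3578]
0.02142582076327506 [ 0.4968 -0.2009  0.0257] 17.4333
0.02132501058243106 [ 0.4972 -0.1935  0.2306] [ 0.4972 -0.1935  0.2306] 21.25
[342.0378 208.2732]
```

View pics/s6.png

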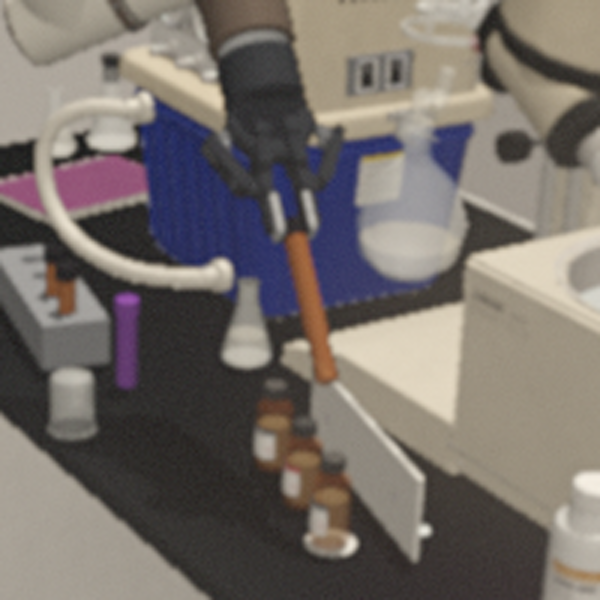

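The tube is held slanted over the row, all bottles upright; its lower end is at (349,236) in the full side image. Quick numeric check, then hand in.

```bash
python3 - <<'E'
from h import *
np.set_printoptions(precision=4,suppress=True)
D=bot.camera_params("side")
u=(np.array([0,0,1])+Y)/2**.5; m=np.r_[ROW,.145+.053]
for a in(-.085,-.075,-.065,.075): print(a,(proj(D,m+u*a)-[240,110])*3)
S=bot.camera_params("scene"); im=bot.capture("scene"); print(proj(S,m-u*.075),proj(S,m))
e=(240+327/3,110+378/3); c,d=ray(D,e)  # intersect with row plane
k=(np.r_[ROW,0]-c)@N/(d@N); print("lower end",c+k*d, "expected",m-u*.075)
E
```

```text
-0.085 [326.8359 387.842 ]
-0.075 [324.3634 376.7342]
-0.065 [321.9001 365.6702]
0.075 [288.3775 215.3396]
[376.0273 201.1045] [357.3362 191.1713]
lower end [ 0.4735 -0.2822  0.1467] expected [ 0.4751 -0.2761  0.145 ]
```

The lower end is at the expected place, about 145 mm up.

```bash
python3 -c "
from cell import bot
print(bot.job_done())"
```

```text
the job is handed in; nothing more can be done
None
```

I handed the job in: the stray bottle stands released on the pad, in line with the other two, and the long tube is held at about 45° over the middle of the row, cap end up and lower end about 145 mm above the worktop. The hand-in call returned no verdict.

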